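# Test two tool-case lid hinges and shut the worn one

### The arm

A 6-joint arm with a two-finger parallel gripper is mounted at the origin on the work surface. World frame = base frame: x ahead of the robot, y to its left, z up, the work surface at z = 0. Lengths are in m, angles in rad, forces in N, time in s.
With the tool pointing down it reaches from about 0.3 to 0.775 m from the base axis. Payload 14.6 kg.
Tool frame: the origin (TCP) lies at the very end of the fingers, on their centre line; the grasp point (between the pads) lies 19 mm behind it; y points along the fingers, x is the direction in which the jaws open and shut, and the axes are right-handed (so a half turn about y gives the same grasp; the last joint's range is limited). The gripper opens to 94 mm and grips with 3 to 60 N. Pads are 16 mm wide; open, the fingers measure 119 mm over their backs; the gripper's body (75 mm by 177 mm) begins 78 mm behind the grasp point.
Start: joints at [-1.388, 0.3, 1.521, -0, 1.321, -0.067], TCP at [0.136, -0.533, 0.205] pointing down, gripper open.
Joint ranges: [-3.03, 3.03], [-0.79, 2.21], [0.23, 2.52], [-1.04, 4.18], [0, 3.07], [-2.55, 2.55]. Speed limits (rad/s): [2.22, 2.22, 2.57, 3.14, 3.14, 3.14].

### API

Orientations are given as [roll, pitch, yaw] about the fixed x, y, z axes, in that order (R = Rz(yaw) Ry(pitch) Rx(roll)).
In Python, from station import get_obs, cams, hand_in gives the robot as it stands. The module is installed in compiled form; this text tells all that it offers.
- The arm moves only by the tool step_arm, never from a script. Its argument "plan" is a list of rows, each an object with "grip": the closure, from -1 (fully open) to 1 (shut), so that 0 is half open; "slide": the shift along the tool's x, y, z in m, a list of three; "spin": the turn about the tool's y in degrees. A call has 1 to 20 rows; each row shifts and turns the commanded pose from where the row before left it, along the tool's axes as they then stand; what a row does not reach is not made up. A row lasts 1/12 s, in which the tool goes at most 41.7 mm and 7.16 degrees, less where a joint would pass 70% of its speed; a pose out of reach is approached as far as the arm can. A call is refused whole if a number of a shift passes 0.0417 or a number of a turn 7.16, either way. A call with a gripper value outside its range is refused whole. The fingers move at their own pace and stop on an object; "force" is the grip in N (left out, the last holds). Time passes only in rows, so rows that do not move let the fingers close. It gives the time, the measured TCP pose, the force and the opening at its end, in the units of the state.
- get_obs(): the state, without advancing time (a new reading comes with each control period).
- cams.camera(name): name is "scene" or "side" or "wrist"; returns the picture (420x560x3 uint8, blue, green, red); there is no depth.
- cams.calibration(name): a dict with "K" (3x3 intrinsics, pixels), "T" (4x4, takes a point from camera to world coordinates). Camera axes: x right, y up, looking along -z (the intrinsics and any distortion apply to the point x, -y, -z); pixel columns grow to the right and rows downward; lengths in m; the calibration is good to about 2 mm. A picture is of the moment at which its call begins: read the wrist's pose just before it. calibration takes no time and is no camera call; for the wrist camera it gives the pose at the moment of the call.
- hand_in(): hands the job in, once; it reports no verdict.
The state is a dict: "time_s": time; "qpos": joint angles; "joint_vel": joint speeds; "tau": joint torques, N m; "ee_pos": TCP position; "eef_rot": TCP orientation; "force": force on the tool from outside, world axes, zero at the start; "moment": the same for the moment, N m; "grip_width": finger opening in m.
Only numpy, scipy, OpenCV 4.12 (cv2) and the standard library are available. Lean on these libraries where they do the work, as an engineer would, in place of code of your own. Each camera call takes 0.05 s, during which the arm holds its last target.

### The job

One of these two red tool cases has a worn lid hinge: lift each lid by its handle about half open and let go to find out which one holds its angle. Leave the lid that holds standing about half open; press the one that sinks shut, fully home on its seal, with one steady, gentle push of about 10 N held for a second, then let go. Never bear down hard on a lid, and leave everything else on the bench alone.

Things in the scene. Friction and masses are not known exactly. Their poses are not given: they have to be found in the camera images.
- case_p: One of two identical-looking red tool cases, fixed to the bench, 180 mm deep (its x) x 180 wide (its y) x 90 high without lid. Origin: centre of the underside; x points from the front (robot side) to the hinge side, z up. Left and right may be swapped; yaw up to 0.2 rad. A rubber seal lies on the front rim under the lid; its height is uncertain by 7 mm either way: feel for it.
- lid_p (a joint): Lid angle, rad: about 0 shut (the seal meets it somewhere from -0.042 to 0.042, then gives 1 mm per 12 N), 0.87 half open, 1.75 fully open; starts slightly ajar. One hinge of the two, not known which, is sound: released, its lid stays at any angle. The other is worn: released half open, its lid sinks in about 3 s and stops 0.07 to 0.22 rad ajar; once pressed home it stays.
- lid_p_handle (a point): Middle of the lid's handle: a round steel bar 12 mm thick, 100 long, parallel to the hinge (case's y), on a post at each end (84 mm free between them). Its axis is 125 mm in front of the hinge axis, 46 above the lid's underside, 38 above its upper face. It may turn between the fingers. Lifting a lid takes about 5 to 14 N here. Axes: the lid's own, equal to the case's when shut.
- lid_p_hinge (a point): Middle of the lid's hinge axis, which runs along the case's y: 90 mm behind the case's middle, 101 mm above the bench, level with the lid's underside.
- lid_p_pad (a point): Black pressing pad, 24 x 100 mm, on the lid's upper face, middle of its front part: 160 mm in front of the hinge axis (20 behind the front edge), 8 above the lid's underside, 35 in front of the handle bar. The lid is a red plate 180 x 184 mm, 8 thick. Pushing the sunken worn lid down here takes 1 to 4 N until it meets the seal.
- case_q: One of two identical-looking red tool cases, fixed to the bench, 180 mm deep (its x) x 180 wide (its y) x 90 high without lid. Origin: centre of the underside; x points from the front (robot side) to the hinge side, z up. Left and right may be swapped; yaw up to 0.2 rad. A rubber seal lies on the front rim under the lid; its height is uncertain by 7 mm either way: feel for it.
- lid_q (a joint): Lid angle, rad: about 0 shut (the seal meets it somewhere from -0.042 to 0.042, then gives 1 mm per 12 N), 0.87 half open, 1.75 fully open; starts slightly ajar. One hinge of the two, not known which, is sound: released, its lid stays at any angle. The other is worn: released half open, its lid sinks in about 3 s and stops 0.07 to 0.22 rad ajar; once pressed home it stays.
- lid_q_handle (a point): Middle of the lid's handle: a round steel bar 12 mm thick, 100 long, parallel to the hinge (case's y), on a post at each end (84 mm free between them). Its axis is 125 mm in front of the hinge axis, 46 above the lid's underside, 38 above its upper face. It may turn between the fingers. Lifting a lid takes about 5 to 14 N here. Axes: the lid's own, equal to the case's when shut.
- lid_q_hinge (a point): Middle of the lid's hinge axis, which runs along the case's y: 90 mm behind the case's middle, 101 mm above the bench, level with the lid's underside.
- lid_q_pad (a point): Black pressing pad, 24 x 100 mm, on the lid's upper face, middle of its front part: 160 mm in front of the hinge axis (20 behind the front edge), 8 above the lid's underside, 35 in front of the handle bar. The lid is a red plate 180 x 184 mm, 8 thick. Pushing the sunken worn lid down here takes 1 to 4 N until it meets the seal.
- cleaner: Bystander, leave alone: blue cleaner bottle, 64 mm across, 170 mm high, at the back. Origin: middle of its underside.
- grease_can: Bystander, leave alone: red can, 76 mm across, 110 mm high, at the back. Origin: middle of its underside.
- cup: Bystander, leave alone: white cup, 80 mm across, 100 mm high, at the back. Origin: middle of its underside.
- driver: Bystander, leave alone: screwdriver with red handle, lying to the left of the cases. Origin: on its length, at its underside.
- spanner: Bystander, leave alone: spanner lying to the left of the cases. Origin: on its length, at its underside.
- bearing: Bystander, leave alone: steel bearing ring, 70 mm across, 18 mm high, to the right of the cases. Origin: middle of its underside.
- gear: Bystander, leave alone: dark steel gear blank, 90 mm across, 20 mm high, to the right of the cases. Origin: middle of its underside.

How it is judged:
On the way, in this order (a step that is already met when the one before it is completed fails the run):
1. the lid with the worn hinge, lifted to about half open and let go, sinks by itself, untouched (falling through 0.65 to 0.3 rad) (((value of joint lid_p between 0.3 and 0.65 rad and velocity of joint lid_p below -0.06 rad/s and contact force between lid_p and the fingers below 0.2 N and contact force between lid_p and the arm below 0.2 N) or (value of joint lid_q between 0.3 and 0.65 rad and velocity of joint lid_q below -0.06 rad/s and contact force between lid_q and the fingers below 0.2 N and contact force between lid_q and the arm below 0.2 N))), for 0.2 s.
2. a lid is pressed home: it bears on its seal with 6 to 16 N for 0.4 s (((value of joint lid_p below 0.05 rad and contact force between lid_p and case_p between 6 and 16 N) or (value of joint lid_q below 0.05 rad and contact force between lid_q and case_q between 6 and 16 N))), for 0.4 s.
At the end, for the whole second after the job is handed in: The lid that holds stands untouched and still, half open (0.6 to 1.15 rad); the lid with the worn hinge is shut on its seal (below 0.05 rad), released and still (((value of joint lid_p between 0.6 and 1.15 rad and value of joint lid_q below 0.05 rad) or (value of joint lid_q between 0.6 and 1.15 rad and value of joint lid_p below 0.05 rad)) and contact force between each of lid_p, lid_q and the fingers below 0.2 N and contact force between each of lid_p, lid_q and the arm below 0.2 N and velocity of joint lid_p between -0.02 and 0.02 rad/s and velocity of joint lid_q between -0.02 and 0.02 rad/s).
It fails at once if a lid is forced down on its seal with more than 25 N (contact force between lid_p and case_p above 25 N or contact force between lid_q and case_q above 25 N).
It fails at once if a lid is thrown wide open (past 1.4 rad) (value of joint any of lid_p, lid_q above 1.4 rad).
It fails at once if a bystander is moved by more than 40 mm (distance of any of cleaner, grease_can, cup, driver, spanner, bearing, gear from where it was at the start of the episode above 0.04 m).
It also fails if it takes over 70 s, if anything falls off the work surface, if the arm or the gripper's body presses on something with over 40 N, if the wrist force passes 120 N, or if a joint passes its speed limit or range.

## Working session

There is one attempt and no reset: what is moved stays moved. The work goes in short steps, Python scripts to look and compute and a tool call to move; the robot and the scene stay as the last step left them, time stands still between calls to the robot, and variables do not carry over. Pictures are saved under pics/ and viewed, and the job is handed in when it is done.

Besides the shell and the picture viewer there is one more tool, called after ">>>" as name(argument=value, ...), one argument or row to a line, values as JSON. step_arm: Moves the arm, as the interface text tells. Its arguments: {"type":"object","properties":{"plan":{"type":"array","items":{"type":"object","properties":{"grip":{"type":"number"},"slide":{"type":"array","items":{"type":"number"}},"spin":{"type":"number"}}}},"force":{"type":"number"}},"required":["plan"]}

```bash
mkdir -p pics; python3 - <<'E'
from station import get_obs,cams
import cv2,numpy as np
np.set_printoptions(precision=4,suppress=True)
for n in ("scene","side"):
    cv2.imwrite(f"pics/{n}0.png",cams.camera(n)); c=cams.calibration(n); print(n,c)
o=get_obs(); print(o)
print(cams.calibration("wrist"))
E
```

```text
scene {'K': array([[496.5023,   0.    , 279.4335],
       [  0.    , 496.5023, 207.9016],
       [  0.    ,   0.    ,   1.    ]]), 'T': array([[-0.4277, -0.6808,  0.5947,  1.413 ],
       [ 0.9039, -0.3296,  0.2727,  0.3468],
       [ 0.0104,  0.6541,  0.7563,  1.1068],
       [ 0.    ,  0.    ,  0.    ,  1.    ]])}
side {'K': array([[516.6767,   0.    , 280.6128],
       [  0.    , 516.6767, 217.3116],
       [  0.    ,   0.    ,   1.    ]]), 'T': array([[-0.7062,  0.4975, -0.5038, -0.1821],
       [-0.708 , -0.4927,  0.5059,  0.8028],
       [ 0.0035,  0.714 ,  0.7001,  1.1888],
       [ 0.    ,  0.    ,  0.    ,  1.    ]])}
{'time_s': 0.1, 'qpos': array([-1.3876,  0.3004,  1.5215,  0.    ,  1.3206, -0.0666]), 'joint_vel': array([-0.0012, -0.0012, -0.0023, -0.0008,  0.0011,  0.0009]), 'tau': array([  0.0009, -53.2645, -35.3283,   0.0709,   0.0235,  -0.0001]), 'ee_pos': array([ 0.1359, -0.5327,  0.2049]), 'eef_rot': array([-1.5707,  0.001 , -1.321 ]), 'force': array([ 0.2647, -0.0278, -0.7022]), 'moment': array([-0.0272,  0.0254,  0.0669]), 'grip_width': 0.09410510535763873}
{'K': array([[333.6299,   0.    , 277.5424],
       [  0.    , 333.6299, 211.55  ],
       [  0.    ,   0.    ,   1.    ]]), 'T': array([[ 0.2469,  0.9287,  0.2768,  0.2179],
       [-0.969 ,  0.2373,  0.0683, -0.5119],
       [-0.0023, -0.2851,  0.9585,  0.3835],
       [ 0.    ,  0.    ,  0.    ,  1.    ]])}
```

View pics/scene0.png

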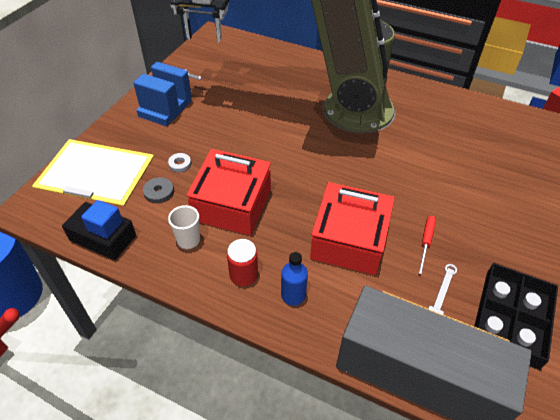

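View pics/side0.png

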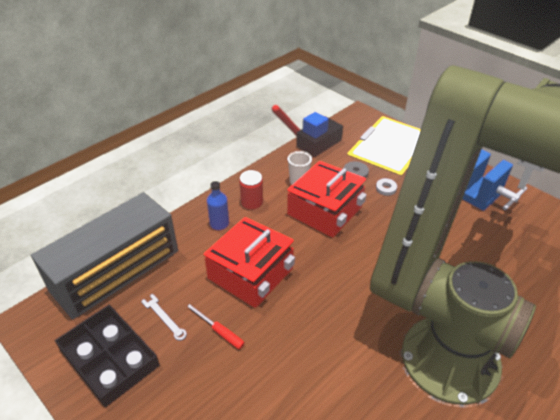

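Both cases are visible in both views: in scene at about (230,190) and (354,227), in side at (328,198) and (250,260). I'll enlarge these to pick points.

```bash
python3 - <<'E'
import cv2,numpy as np
def crop(n,x,y,w,h,out,s=5):
    i=cv2.imread(f"pics/{n}0.png")[y:y+h,x:x+w]
    i=cv2.resize(i,None,fx=s,fy=s,interpolation=cv2.INTER_CUBIC)
    for k in range(0,w,10):
        cv2.line(i,(k*s,0),(k*s,6 if k%50 else 14),(255,255,0),1); cv2.putText(i,str(x+k),(k*s,24),0,.35,(255,255,0),1)
    for k in range(0,h,10):
        cv2.line(i,(0,k*s),(8,k*s),(255,255,0),1); cv2.putText(i,str(y+k),(8,k*s+4),0,.35,(255,255,0),1)
    cv2.imwrite(out,i)
crop("scene",180,140,110,100,"pics/a.png",6)
crop("scene",305,175,110,100,"pics/b.png",6)
crop("side",200,210,110,95,"pics/c.png",6)
crop("side",280,155,110,85,"pics/d.png",6)
E
```

```text
(no output)
```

View pics/a.png

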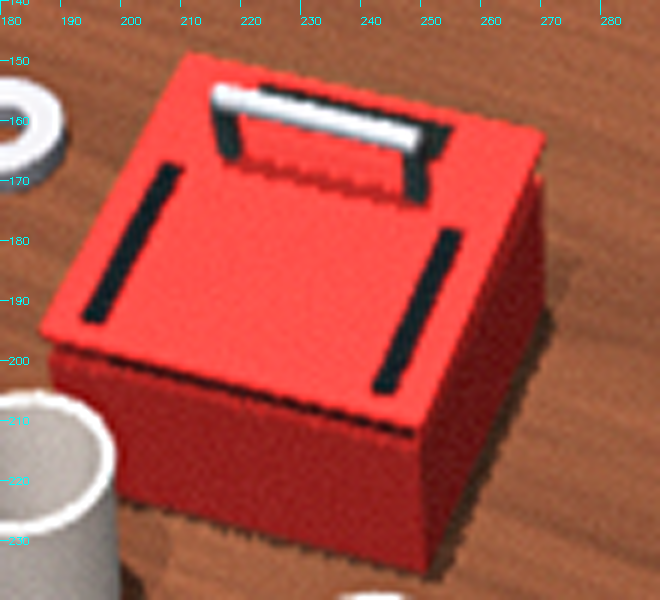

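View pics/b.png

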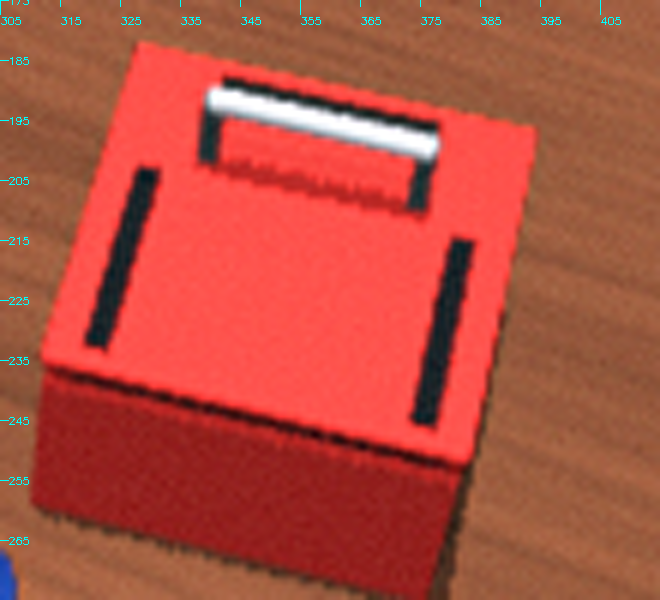

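View pics/c.png

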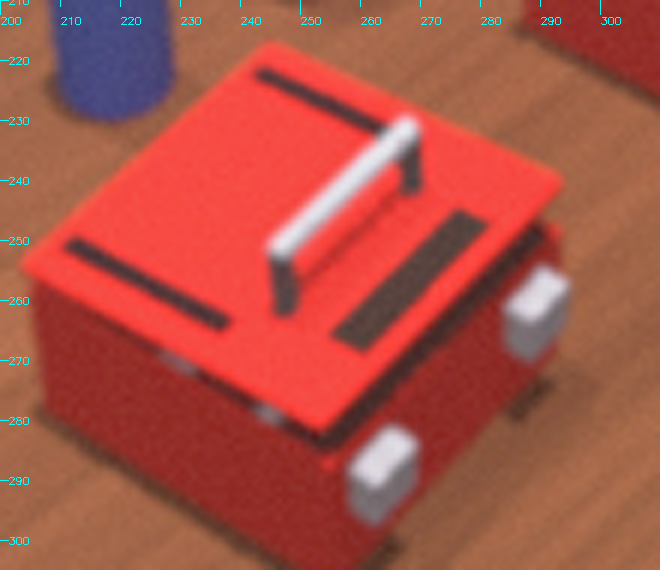

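View pics/d.png

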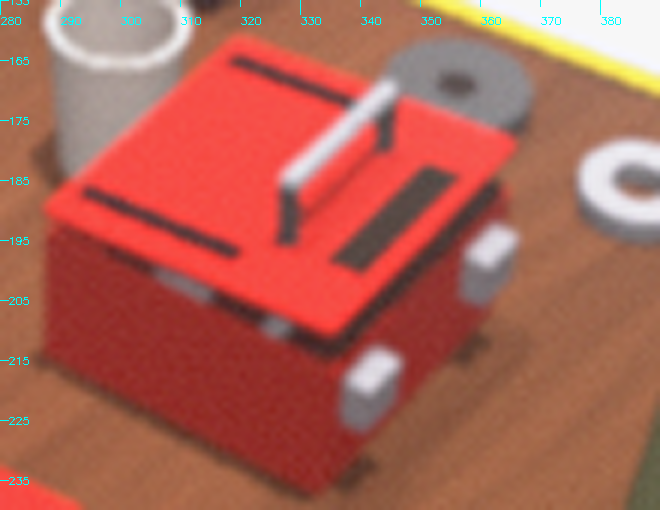

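```bash
cat > h.py <<'E'
import numpy as np,cv2
from station import get_obs,cams
from scipy.optimize import least_squares
np.set_printoptions(precision=4,suppress=True)
def proj(c,P):
    K,T=c["K"],c["T"]; p=(np.asarray(P)-T[:3,3])@T[:3,:3]
    p=p*[1,-1,-1]; q=p@K.T; return q[:,:2]/q[:,2:]
def lidpts(prm,pts):  # pts: (d in front of hinge, y, z above underside) -> world
    x,y,yaw,a=prm; pts=np.asarray(pts,float)
    d,l,z=pts.T
    fx=-(d*np.cos(a)-0) + z*np.sin(a); fz=d*np.sin(a)+z*np.cos(a)
    cx=0.09+fx; c,s=np.cos(yaw),np.sin(yaw)
    return np.stack([x+c*cx-s*l,y+s*cx+c*l,0.101+fz],1)
E
cat > fit.py <<'E'
from h import *
L=[(.18,-.092,.008),(.18,.092,.008),(0,-.092,.008),(0,.092,.008),(.125,-.05,.046),(.125,.05,.046)]
D={"A":{"scene":((180,140),[(190,52),(545,131),(38,335),(415,428),(215,97),(418,138)]),
        "side":((280,155),[(517,145),(330,335),(235,38),(42,205),(386,89),(290,182)])},
   "B":{"scene":((305,175),[(137,42),(537,128),(42,360),(470,459),(210,98),(436,147)]),
        "side":((200,210),[(563,182),(322,432),(275,42),(22,262),(406,128),(279,246)])}}
for k,v in D.items():
    obs={n:(np.array(p)+.5)/6-.5+np.array(o) for n,(o,p) in v.items()}
    C={n:cams.calibration(n) for n in obs}
    f=lambda p:np.concatenate([(proj(C[n],lidpts(p,L))-obs[n]).ravel() for n in obs])
    r=least_squares(f,[.5,0,0,.1],loss="soft_l1")
    print(k,r.x,"maxres",abs(f(r.x)).max()); print(f(r.x).reshape(2,6,2).round(1).tolist())
    print(" handle",lidpts(r.x,[(.125,0,.046)]),"pad",lidpts(r.x,[(.16,0,.008)]))
E
python3 fit.py
```

```text
A [ 0.5945 -0.1836  0.1381  0.0818] maxres 1.2438108762018487
[[[-0.7, -0.1], [0.2, 0.3], [-0.4, -0.6], [0.8, -0.3], [0.0, 0.1], [0.1, 1.0]], [[0.2, -0.7], [0.0, -0.8], [0.4, -0.4], [-0.1, 0.5], [0.6, 0.2], [-1.0, 1.2]]]
 handle [[ 0.5639 -0.1879  0.1571]] pad [[ 0.5263 -0.1931  0.122 ]]
B [0.5688 0.174  0.1523 0.0802] maxres 2.1691816431636823
[[[-0.0, -0.2], [0.2, 0.0], [-0.5, -0.7], [0.1, 0.0], [-0.4, 0.2], [-0.0, 0.5]], [[0.4, -0.4], [-0.1, -0.8], [-0.7, 0.1], [-0.4, 0.6], [1.1, 0.2], [-0.5, 2.2]]]
 handle [[0.5382 0.1693 0.1569]] pad [[0.5008 0.1636 0.1218]]
```

>>> step_arm(
  plan=[
    {"grip": -1, "slide": [0, -0.008, 0], "spin": -6.97},
    {"grip": -1, "slide": [0, -0.008, 0], "spin": -6.97},
    {"grip": -1, "slide": [0, -0.008, 0], "spin": -6.97},
    {"grip": -1, "slide": [0, -0.008, 0], "spin": -6.97},
    {"grip": -1, "slide": [0, -0.008, 0], "spin": -6.97},
    {"grip": -1, "slide": [0, -0.008, 0], "spin": -6.97},
    {"grip": -1, "slide": [0, -0.008, 0], "spin": -6.97},
    {"grip": -1, "slide": [0, -0.008, 0], "spin": -6.97},
    {"grip": -1, "slide": [0, -0.008, 0], "spin": -6.97},
    {"grip": -1, "slide": [0, -0.008, 0], "spin": -6.97},
    {"grip": -1, "slide": [0, -0.008, 0], "spin": -6.97},
    {"grip": -1, "slide": [0, -0.008, 0], "spin": -6.97},
  ],
)

```text
time_s: 1.1
ee_pos: [0.1359, -0.5328, 0.3015]
eef_rot: [-1.57, 0.0, 0.145]
force: [-0.3, 0.4, -0.4]
grip_width: 0.094
```

```bash
cat >> h.py <<'E'
A=[.5945,-.1836,.1381]; B=[.5688,.174,.1523]
def go(target,yaw):
    o=get_obs(); R=o["eef_rot"]; from_=o["ee_pos"]
    from scipy.spatial.transform import Rotation as Ro
    M=Ro.from_euler("xyz",R).as_matrix()
    print("t",o["time_s"],"pos",from_,"rot",R,"F",o["force"],"grip",o["grip_width"],"q",o["qpos"])
    print(" slide total",M.T@(np.array(target)-from_)," spin deg",-np.degrees(yaw-R[2]))
E
python3 -c "
from h import *
go([.5639,-.1879,.30],.1381)"
```

```text
t 1.1 pos [ 0.1359 -0.5328  0.3015] rot [-1.5701  0.      0.1448] F [-0.3309  0.4302 -0.4137] grip 0.09404149784883463 q [-1.3876  0.2466  1.3679  0.      1.5277 -1.5324]
 slide total [0.4732 0.0017 0.2796]  spin deg 0.3819416685043882
```

>>> step_arm(
  plan=[
    {"slide": [0.0315, 0, 0.0186], "spin": 0.03, "grip": -1},
    {"slide": [0.0315, 0, 0.0186], "spin": 0.03, "grip": -1},
    {"slide": [0.0315, 0, 0.0186], "spin": 0.03, "grip": -1},
    {"slide": [0.0315, 0, 0.0186], "spin": 0.03, "grip": -1},
    {"slide": [0.0315, 0, 0.0186], "spin": 0.03, "grip": -1},
    {"slide": [0.0315, 0, 0.0186], "spin": 0.03, "grip": -1},
    {"slide": [0.0315, 0, 0.0186], "spin": 0.03, "grip": -1},
    {"slide": [0.0315, 0, 0.0186], "spin": 0.03, "grip": -1},
    {"slide": [0.0315, 0, 0.0186], "spin": 0.03, "grip": -1},
    {"slide": [0.0315, 0, 0.0186], "spin": 0.03, "grip": -1},
    {"slide": [0.0315, 0, 0.0186], "spin": 0.03, "grip": -1},
    {"slide": [0.0315, 0, 0.0186], "spin": 0.03, "grip": -1},
    {"slide": [0.0315, 0, 0.0186], "spin": 0.03, "grip": -1},
    {"slide": [0.0315, 0, 0.0186], "spin": 0.03, "grip": -1},
    {"slide": [0.0315, 0, 0.0186], "spin": 0.03, "grip": -1},
    {"slide": [0, 0, 0], "spin": 0, "grip": -1},
  ],
)

```text
time_s: 2.43
ee_pos: [0.5697, -0.1888, 0.3]
eef_rot: [-1.569, 0.001, 0.135]
force: [-0.0, -1.2, -0.7]
grip_width: 0.0938
```

```bash
python3 -c "
from h import *
cv2.imwrite('pics/w1.png',cams.camera('wrist'));c=cams.calibration('wrist')
p=[*A,.0818]
print(proj(c,lidpts(p,[(.125,-.05,.046),(.125,.05,.046),(.18,-.092,.008),(.18,.092,.008)])))
go([.5639,-.1879,.138],.1381)"
```

```text
[[273.3537 244.1647]
 [272.5567 146.1996]
 [224.3788 267.041 ]
 [215.418  101.1157]]
t 2.4833 pos [ 0.5681 -0.1907  0.3002] rot [-1.5697  0.0015  0.1344] F [ 0.1739 -0.3837 -0.8683] grip 0.09385379610408061 q [-0.385   0.3655  1.218   0.0002  1.56   -0.5195]
 slide total [-0.0035  0.1622  0.0031]  spin deg -0.2105893749714246
```

View pics/w1.png

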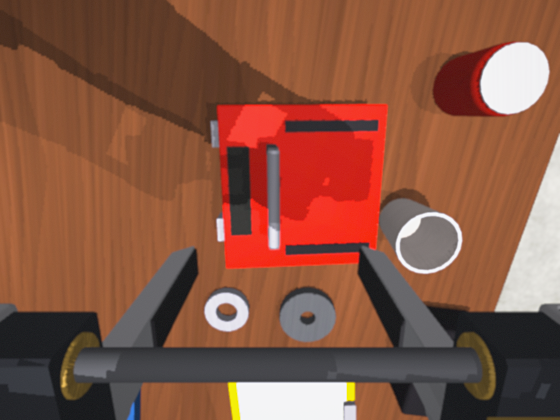

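>>> step_arm(
  plan=[
    {"slide": [-0.0017, 0.03, 0.0015], "spin": -0.2, "grip": -1},
    {"slide": [-0.0018, 0.03, 0.0015], "spin": 0, "grip": -1},
    {"slide": [0, 0.03, 0], "spin": 0, "grip": -1},
    {"slide": [0, 0.03, 0], "spin": 0, "grip": -1},
    {"slide": [0, 0.026, 0], "spin": 0, "grip": -0.5},
    {"slide": [0, 0.016, 0], "spin": 0, "grip": 0},
    {"slide": [0, 0, 0], "spin": 0, "grip": 0.4},
    {"slide": [0, 0, 0], "spin": 0, "grip": 0.6},
  ],
  force=25,
)

```text
time_s: 3.15
ee_pos: [0.5622, -0.1908, 0.1395]
eef_rot: [-1.57, 0.001, 0.134]
force: [0.3, -0.5, 1.1]
grip_width: 0.0709
```

```bash
python3 -c "
from h import *
go([.5639,-.1879,.138],.1381)"
```

```text
t 3.15 pos [ 0.5622 -0.1908  0.1395] rot [-1.5704  0.0009  0.1338] F [ 0.3197 -0.457   1.1342] grip 0.07091936948876354 q [-0.3889  0.4553  1.4659 -0.0001  1.2214 -0.5227]
 slide total [0.0021 0.0015 0.0027]  spin deg -0.2482845125582816
```

>>> step_arm(
  plan=[
    {"slide": [0.0015, 0, 0.001], "spin": -0.2, "grip": 0.8},
    {"slide": [0, 0, 0], "spin": 0, "grip": 1},
    {"slide": [0, 0, 0], "spin": 0, "grip": 1},
    {"slide": [0, 0, 0], "spin": 0, "grip": 1},
    {"slide": [0, 0, 0], "spin": 0, "grip": 1},
    {"slide": [0, 0, 0], "spin": 0, "grip": 1},
  ],
  force=25,
)

```text
time_s: 3.65
ee_pos: [0.5641, -0.1891, 0.1397]
eef_rot: [-1.571, -0.0, 0.138]
force: [0.2, -0.2, 0.3]
grip_width: 0.0309
```

```bash
python3 -c "
from h import *
go([.5639,-.1879,.138],.1381)"
```

```text
t 3.65 pos [ 0.5641 -0.1891  0.1397] rot [-1.571  -0.0003  0.138 ] F [ 0.2419 -0.1999  0.3153] grip 0.03093329795906769 q [-0.385   0.4571  1.4628  0.      1.2214 -0.523 ]
 slide total [-0.      0.0017  0.0012]  spin deg -0.005661263119896058
```

>>> step_arm(
  plan=[
    {"slide": [0, 0, 0], "spin": 0, "grip": 1},
    {"slide": [0, 0, 0], "spin": 0, "grip": 1},
    {"slide": [0, 0, 0], "spin": 0, "grip": 1},
    {"slide": [0, 0, 0], "spin": 0, "grip": 1},
  ],
  force=25,
)

```text
time_s: 3.98
ee_pos: [0.5652, -0.1889, 0.1395]
eef_rot: [-1.571, -0.003, 0.138]
force: [9.3, 0.8, -4.1]
grip_width: 0.0111
```

```bash
python3 -c "
from h import *
go([.5639,-.1879,.138],.1381)
# arc deltas in tool frame (x fwd, y down), grasp point = bar
a=np.linspace(.0818,.9,17)
P=lidpts([0,0,0,0],[(.125,0,.046)])
q=np.array([lidpts([0,0,0,t],[(.125,0,.046)])[0] for t in a])
d=np.diff(q,axis=0); print(np.c_[d[:,0],-d[:,2]])"
```

```text
t 3.9833 pos [ 0.5652 -0.1889  0.1395] rot [-1.5713 -0.0029  0.1381] F [ 9.2619  0.8067 -4.1086] grip 0.011136884964525792 q [-0.3845  0.458   1.4621  0.0011  1.2188 -0.523 ]
 slide total [-0.0011  0.0015  0.0012]  spin deg -0.000384418302287795
[[ 0.003  -0.0061]
 [ 0.0033 -0.0059]
 [ 0.0036 -0.0058]
 [ 0.0039 -0.0056]
 [ 0.0042 -0.0054]
 [ 0.0045 -0.0051]
 [ 0.0047 -0.0049]
 [ 0.005  -0.0047]
 [ 0.0052 -0.0044]
 [ 0.0054 -0.0041]
 [ 0.0056 -0.0038]
 [ 0.0058 -0.0035]
 [ 0.006  -0.0032]
 [ 0.0061 -0.0029]
 [ 0.0063 -0.0026]
 [ 0.0064 -0.0023]]
```

>>> step_arm(
  plan=[
    {"slide": [0.0038, -0.0061, 0], "spin": 0, "grip": 1},
    {"slide": [0.0036, -0.0059, 0], "spin": 0, "grip": 1},
    {"slide": [0.0036, -0.0058, 0], "spin": 0, "grip": 1},
    {"slide": [0.0039, -0.0056, 0], "spin": 0, "grip": 1},
    {"slide": [0.0042, -0.0054, 0], "spin": 0, "grip": 1},
    {"slide": [0.0045, -0.0051, 0], "spin": 0, "grip": 1},
    {"slide": [0.0047, -0.0049, 0], "spin": 0, "grip": 1},
    {"slide": [0.005, -0.0047, 0], "spin": 0, "grip": 1},
  ],
  force=25,
)

```text
time_s: 4.65
ee_pos: [0.5955, -0.1847, 0.1836]
eef_rot: [-1.57, 0.005, 0.137]
force: [-17.1, -0.1, 4.5]
grip_width: 0.0112
```

>>> step_arm(
  plan=[
    {"slide": [0.0046, -0.0049, 0], "spin": 0, "grip": 1},
    {"slide": [0.0048, -0.0046, 0], "spin": 0, "grip": 1},
    {"slide": [0.0053, -0.004, 0], "spin": 0, "grip": 1},
    {"slide": [0.0056, -0.0036, 0], "spin": 0, "grip": 1},
    {"slide": [0.0058, -0.0033, 0], "spin": 0, "grip": 1},
    {"slide": [0.006, -0.003, 0], "spin": 0, "grip": 1},
    {"slide": [0.0061, -0.0027, 0], "spin": 0, "grip": 1},
    {"slide": [0.0062, -0.0024, 0], "spin": 0, "grip": 1},
    {"slide": [0, 0, 0], "spin": 0, "grip": 1},
  ],
  force=25,
)

```text
time_s: 5.4
ee_pos: [0.6413, -0.1782, 0.2139]
eef_rot: [-1.571, -0.0, 0.138]
force: [-8.1, 2.4, 11.1]
grip_width: 0.0112
```

```bash
cat >> h.py <<'E'
def ang(prm):  # lid angle from the TCP, bar at the grasp point
    p=get_obs()["ee_pos"]; x,y,yaw=prm
    u=(p[0]-x)*np.cos(yaw)+(p[1]-y)*np.sin(yaw)-.09; w=p[2]+.019-.101
    print("ang",np.arctan2(w,-u)-np.arctan2(.046,.125),"r-err mm",1e3*(np.hypot(u,w)-np.hypot(.046,.125)))
E
python3 -c "
from h import *
go([.6,-.18,.22],.1381); ang(A)"
```

```text
t 5.4 pos [ 0.6413 -0.1782  0.2139] rot [-1.5712 -0.0005  0.1381] F [-8.069   2.4074 11.096 ] grip 0.011212218140278101 q [-0.3259  0.5604  1.1345 -0.0001  1.446  -0.464 ]
 slide total [-0.0412 -0.0061  0.0039]  spin deg 0.0013318168986790823
ang 0.90400359377333 r-err mm 5.464869423498442
```

>>> step_arm(
  plan=[
    {"slide": [0, 0, 0], "spin": 0, "grip": -1},
    {"slide": [0, 0, 0], "spin": 0, "grip": -1},
    {"slide": [0, -0.01, 0], "spin": 0, "grip": -1},
    {"slide": [0, -0.03, 0], "spin": 0, "grip": -1},
    {"slide": [0, -0.03, 0], "spin": 0, "grip": -1},
    {"slide": [0, -0.03, 0], "spin": 0, "grip": -1},
  ],
)

```text
time_s: 5.9
ee_pos: [0.6408, -0.1783, 0.3137]
eef_rot: [-1.571, -0.0, 0.138]
force: [-0.1, 0.3, -0.0]
grip_width: 0.0477
```

```bash
python3 -c "
from h import *
go([.6,-.18,.22],.1381)
cv2.imwrite('pics/s2.png',cams.camera('side'))"
```

```text
t 5.9 pos [ 0.6408 -0.1783  0.3137] rot [-1.5708 -0.0005  0.138 ] F [-0.0785  0.3331 -0.0485] grip 0.04772474391382738 q [-0.3264  0.5306  0.9551  0.0002  1.6555 -0.4644]
 slide total [-0.0407  0.0937  0.0039]  spin deg -0.006354534169887803
```

View pics/s2.png

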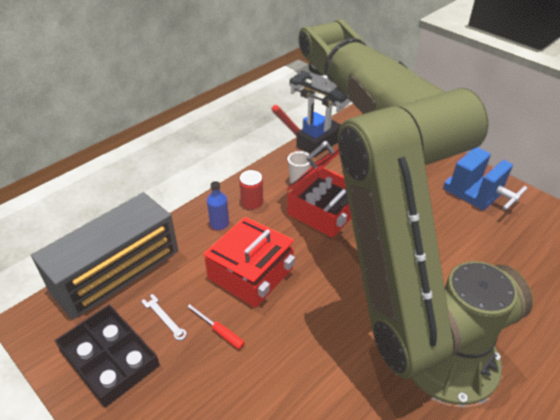

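>>> step_arm(
  plan=[
    {"slide": [-0.0045, 0.0011, 0.0298], "spin": -0.07, "grip": -1},
    {"slide": [-0.0045, 0.0011, 0.0298], "spin": -0.07, "grip": -1},
    {"slide": [-0.0045, 0.0011, 0.0298], "spin": -0.07, "grip": -1},
    {"slide": [-0.0045, 0.0011, 0.0298], "spin": -0.07, "grip": -1},
    {"slide": [-0.0045, 0.0011, 0.0298], "spin": -0.07, "grip": -1},
    {"slide": [-0.0045, 0.0011, 0.0298], "spin": -0.07, "grip": -1},
    {"slide": [-0.0045, 0.0011, 0.0298], "spin": -0.07, "grip": -1},
    {"slide": [-0.0045, 0.0011, 0.0298], "spin": -0.07, "grip": -1},
    {"slide": [-0.0045, 0.0011, 0.0298], "spin": -0.07, "grip": -1},
    {"slide": [-0.0045, 0.0011, 0.0298], "spin": -0.07, "grip": -1},
    {"slide": [-0.0045, 0.0011, 0.0298], "spin": -0.07, "grip": -1},
    {"slide": [-0.0045, 0.0011, 0.0298], "spin": -0.07, "grip": -1},
    {"slide": [0, 0, 0], "spin": 0, "grip": -1},
    {"slide": [0, 0, 0], "spin": 0, "grip": -1},
  ],
)

```text
time_s: 7.12
ee_pos: [0.5357, 0.1688, 0.299]
eef_rot: [-1.571, -0.001, 0.155]
force: [-0.7, -0.5, 0.3]
grip_width: 0.0939
```

```bash
python3 -c "
from h import *
go([.5382,.1693,.138],.1523)
a=cams.camera('scene');b=cams.camera('wrist');c=cams.calibration('wrist')
print(proj(c,lidpts([*B,.0802],[(.125,-.05,.046),(.125,.05,.046)])))
cv2.imwrite('pics/m3.png',cv2.resize(np.vstack([a,b]),None,fx=.7,fy=.7))"
```

```text
t 7.1167 pos [0.5357 0.1688 0.299 ] rot [-1.5707 -0.0009  0.1549] F [-0.734  -0.5448  0.3205] grip 0.09388647254954458 q [0.24   0.2743 1.3392 0.     1.5272 0.0851]
 slide total [0.0024 0.161  0.0001]  spin deg 0.14803754647537606
[[278.5908 245.8317]
 [278.661  147.7981]]
```

View pics/m3.png

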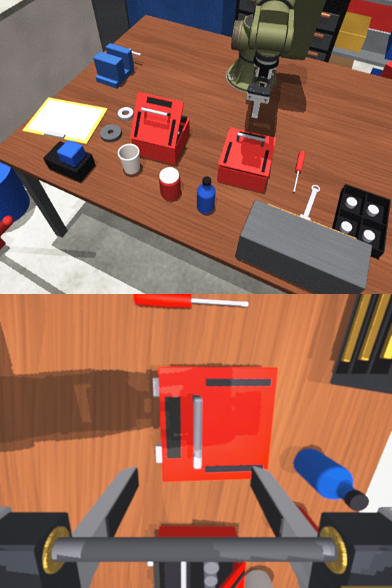

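>>> step_arm(
  plan=[
    {"slide": [0.0025, 0.03, 0], "spin": 0.1, "grip": -1},
    {"slide": [0.0022, 0.03, 0], "spin": 0, "grip": -0.6},
    {"slide": [0, 0.03, 0], "spin": 0, "grip": -0.4},
    {"slide": [0, 0.03, 0], "spin": 0, "grip": -0.2},
    {"slide": [0, 0.026, 0], "spin": 0, "grip": 0},
    {"slide": [0, 0.015, 0], "spin": 0, "grip": 0.2},
    {"slide": [0, 0, 0], "spin": 0, "grip": 0.4},
    {"slide": [0, 0, 0], "spin": 0, "grip": 0.6},
    {"slide": [0, 0, 0], "spin": 0, "grip": 0.6},
  ],
  force=25,
)

```text
time_s: 7.97
ee_pos: [0.5416, 0.168, 0.1388]
eef_rot: [-1.571, -0.002, 0.15]
force: [0.4, -0.1, -0.0]
grip_width: 0.0441
```

```bash
python3 -c "
from h import *
go([.541,.1693,.138],.1523)
a=cams.camera('scene')
cv2.imwrite('pics/m4.png',cv2.resize(a[120:260,170:420],None,fx=3,fy=3,interpolation=2))
for t in (.4,.6,.8,.9,1.):
  print(t,proj(cams.calibration('scene'),lidpts([*A,t],[(.125,-.05,.046),(.125,.05,.046),(.18,-.092,.008)])).ravel())"
```

```text
t 7.9667 pos [0.5416 0.168  0.1388] rot [-1.5706 -0.002   0.15  ] F [ 0.362  -0.0775 -0.0111] grip 0.04406425082977374 q [0.2361 0.3978 1.5503 0.     1.1915 0.0862]
 slide total [-0.0004  0.0008  0.0014]  spin deg -0.13362152412348197
0.4 [210.9684 152.0192 245.9237 159.9871 206.5351 137.3217]
0.6 [207.4226 152.043  243.0234 160.1702 202.7469 133.0585]
0.8 [203.4411 154.0727 239.6689 162.3866 198.0789 131.1548]
0.9 [201.3343 155.8508 237.8594 164.2668 195.4521 131.1756]
1.0 [199.1795 158.1309 235.986  166.6537 192.6573 131.8818]
```

View pics/m4.png

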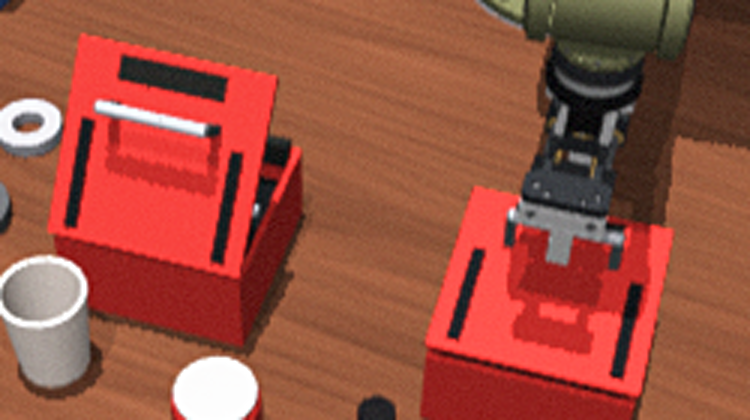

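Lid A (right) still stands at about 0.83 rad, 2.5 s after release, so it holds. Now grip B.

>>> step_arm(
  plan=[
    {"slide": [0, 0, 0.001], "spin": 0, "grip": 1},
    {"slide": [0, 0, 0], "spin": 0, "grip": 1},
    {"slide": [0, 0, 0], "spin": 0, "grip": 1},
    {"slide": [0, 0, 0], "spin": 0, "grip": 1},
    {"slide": [0, 0, 0], "spin": 0, "grip": 1},
    {"slide": [0, 0, 0], "spin": 0, "grip": 1},
    {"slide": [0, 0, 0], "spin": 0, "grip": 1},
    {"slide": [0, 0, 0], "spin": 0, "grip": 1},
  ],
  force=25,
)

```text
time_s: 8.68
ee_pos: [0.5404, 0.1694, 0.1373]
eef_rot: [-1.571, 0.0, 0.151]
force: [-2.1, -0.2, 0.6]
grip_width: 0.0114
```

>>> step_arm(
  plan=[
    {"slide": [0.003, -0.0061, 0], "spin": 0, "grip": 1},
    {"slide": [0.0033, -0.0059, 0], "spin": 0, "grip": 1},
    {"slide": [0.0036, -0.0058, 0], "spin": 0, "grip": 1},
    {"slide": [0.0039, -0.0056, 0], "spin": 0, "grip": 1},
    {"slide": [0.0042, -0.0054, 0], "spin": 0, "grip": 1},
    {"slide": [0.0045, -0.0051, 0], "spin": 0, "grip": 1},
    {"slide": [0.0047, -0.0049, 0], "spin": 0, "grip": 1},
    {"slide": [0.005, -0.0047, 0], "spin": 0, "grip": 1},
  ],
  force=25,
)

```text
time_s: 9.35
ee_pos: [0.5712, 0.1741, 0.182]
eef_rot: [-1.571, 0.004, 0.151]
force: [-18.3, -3.7, 9.1]
grip_width: 0.011
```

>>> step_arm(
  plan=[
    {"slide": [0.0046, -0.0049, 0], "spin": 0, "grip": 1},
    {"slide": [0.0048, -0.0046, 0], "spin": 0, "grip": 1},
    {"slide": [0.0053, -0.004, 0], "spin": 0, "grip": 1},
    {"slide": [0.0056, -0.0036, 0], "spin": 0, "grip": 1},
    {"slide": [0.0058, -0.0033, 0], "spin": 0, "grip": 1},
    {"slide": [0.006, -0.003, 0], "spin": 0, "grip": 1},
    {"slide": [0.0061, -0.0027, 0], "spin": 0, "grip": 1},
    {"slide": [0.0062, -0.0024, 0], "spin": 0, "grip": 1},
    {"slide": [0, 0, 0], "spin": 0, "grip": 1},
  ],
  force=25,
)

```text
time_s: 10.1
ee_pos: [0.617, 0.1809, 0.2117]
eef_rot: [-1.571, -0.001, 0.151]
force: [-8.9, -0.9, 11.7]
grip_width: 0.0113
```

```bash
python3 -c "
from h import *
go([.6,-.18,.22],.1523); ang(B)"
```

```text
t 10.1 pos [0.617  0.1809 0.2117] rot [-1.5707 -0.0013  0.1508] F [-8.8769 -0.8677 11.66  ] grip 0.011296916351234415 q [0.2283 0.5066 1.22   0.     1.4138 0.0775]
 slide total [-0.071  -0.0084 -0.3543]  spin deg -0.08690794201281508
ang 0.9095277390562369 r-err mm 2.9200322809159185
```

>>> step_arm(
  plan=[
    {"slide": [0, 0, 0], "spin": 0, "grip": -1},
    {"slide": [0, 0, 0], "spin": 0, "grip": -1},
    {"slide": [0, -0.01, 0], "spin": 0, "grip": -1},
    {"slide": [0, -0.03, 0], "spin": 0, "grip": -1},
    {"slide": [0, -0.03, 0], "spin": 0, "grip": -1},
    {"slide": [0, -0.03, 0], "spin": 0, "grip": -1},
    {"slide": [0, 0, 0], "spin": 0, "grip": -1},
    {"slide": [0, 0, 0], "spin": 0, "grip": -1},
  ],
)

```text
time_s: 10.77
ee_pos: [0.6168, 0.181, 0.3118]
eef_rot: [-1.57, -0.004, 0.151]
force: [-1.1, 0.0, -1.1]
grip_width: 0.0611
```

```bash
python3 -c "
from h import *
a=cams.camera('scene')
cv2.imwrite('pics/m5.png',cv2.resize(a[120:280,170:420],None,fx=3,fy=3,interpolation=2))"
```

>>> step_arm(
  plan=[
    {"slide": [0, 0, 0], "spin": 0, "grip": 1},
    {"slide": [0, 0, 0], "spin": 0, "grip": 1},
    {"slide": [0, 0, 0], "spin": 0, "grip": 1},
    {"slide": [0, 0, 0], "spin": 0, "grip": 1},
    {"slide": [0, 0, 0], "spin": 0, "grip": 1},
    {"slide": [0, 0, 0], "spin": 0, "grip": 1},
    {"slide": [0, 0, 0], "spin": 0, "grip": 1},
    {"slide": [0, 0, 0], "spin": 0, "grip": 1},
    {"slide": [0, 0, 0], "spin": 0, "grip": 1},
    {"slide": [0, 0, 0], "spin": 0, "grip": 1},
    {"slide": [0, 0, 0], "spin": 0, "grip": 1},
    {"slide": [0, 0, 0], "spin": 0, "grip": 1},
    {"slide": [0, 0, 0], "spin": 0, "grip": 1},
    {"slide": [0, 0, 0], "spin": 0, "grip": 1},
    {"slide": [0, 0, 0], "spin": 0, "grip": 1},
    {"slide": [0, 0, 0], "spin": 0, "grip": 1},
    {"slide": [0, 0, 0], "spin": 0, "grip": 1},
    {"slide": [0, 0, 0], "spin": 0, "grip": 1},
  ],
)

```text
time_s: 12.32
ee_pos: [0.6163, 0.1809, 0.3092]
eef_rot: [-1.571, 0.0, 0.151]
force: [-0.5, 0.2, -0.2]
grip_width: 0.0004
```

```bash
python3 -c "
from h import *
a=cams.camera('scene')
cv2.imwrite('pics/m6.png',cv2.resize(a[120:280,170:420],None,fx=3,fy=3,interpolation=2))
go(lidpts([*B,.15],[(.16,0,.008)])[0]+[0,0,.06],.1523)"
```

```text
t 12.3667 pos [0.6163 0.1808 0.3093] rot [-1.5708 -0.      0.1508] F [-0.2506  0.3917  0.4924] grip 0.00044102208564987864 q [ 0.2284  0.4704  1.0525 -0.      1.6186  0.0776]
 slide total [-0.115   0.1164  0.0003]  spin deg -0.08497674433590739
```

View pics/m5.png

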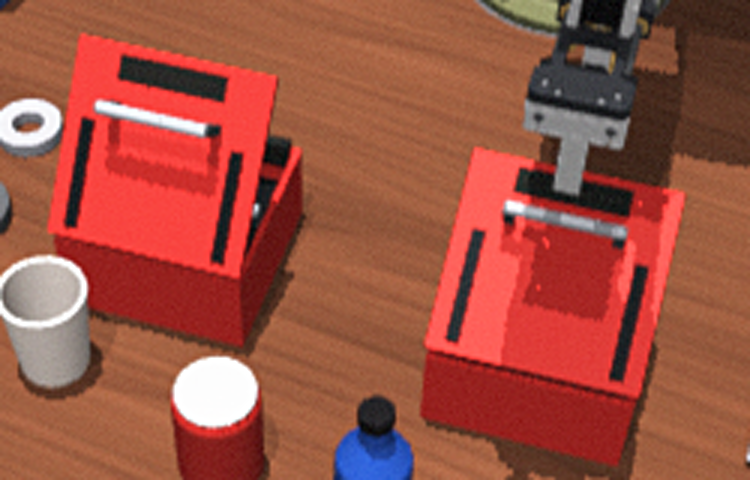

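View pics/m6.png

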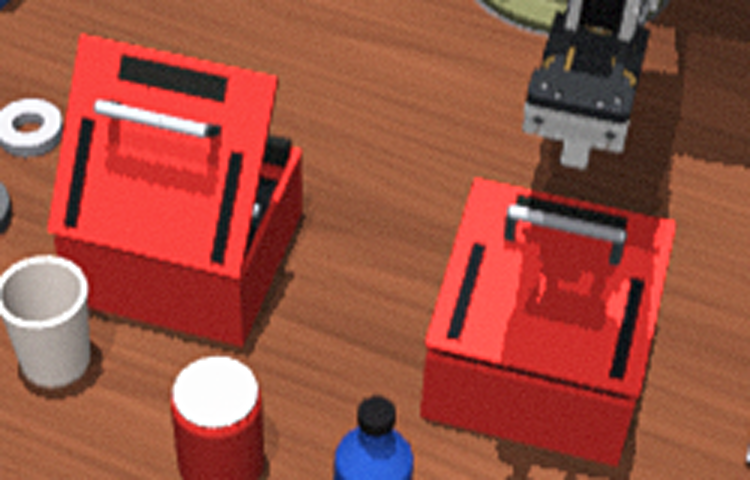

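```bash
python3 -c "
from h import *
for t in (0.,.05,.1,.15,.2,.3,.4,.5,.6,.7):
  print(t,proj(cams.calibration('scene'),lidpts([*B,t],[(.18,-.092,.008),(.125,-.05,.046)])).ravel())"
```

```text
0.0 [327.0482 184.6423 339.1102 192.598 ]
0.05 [327.2671 182.5532 339.1527 191.656 ]
0.1 [327.4504 180.5653 339.1658 190.8215]
0.15 [327.597  178.6842 339.1492 190.0979]
0.2 [327.706  176.9155 339.1023 189.4886]
0.3 [327.8078 173.7378 338.9165 188.6255]
0.4 [327.7492 171.0773 338.6067 188.2554]
0.5 [327.5244 168.978  338.1719 188.3975]
0.6 [327.1289 167.4824 337.6128 189.0666]
0.7 [326.5593 166.6303 336.9316 190.272 ]
```

>>> step_arm(
  plan=[
    {"slide": [-0.0283, 0, 0], "spin": 0, "grip": 1},
    {"slide": [-0.0283, 0, 0], "spin": 0, "grip": 1},
    {"slide": [-0.0283, 0, 0], "spin": 0, "grip": 1},
    {"slide": [-0.0283, 0, 0], "spin": 0, "grip": 1},
    {"slide": [0, 0.03, 0], "spin": 0, "grip": 1},
    {"slide": [0, 0.03, 0], "spin": 0, "grip": 1},
    {"slide": [0, 0.03, 0], "spin": 0, "grip": 1},
    {"slide": [0, 0.03, 0], "spin": 0, "grip": 1},
    {"slide": [0, 0.029, 0], "spin": 0, "grip": 1},
    {"slide": [0, 0, 0], "spin": 0, "grip": 1},
    {"slide": [0, 0, 0], "spin": 0, "grip": 1},
    {"slide": [0, 0, 0], "spin": 0, "grip": 1},
  ],
)

```text
time_s: 13.37
ee_pos: [0.5051, 0.1641, 0.1622]
eef_rot: [-1.571, -0.002, 0.151]
force: [0.6, 0.7, 0.9]
grip_width: 0.0002
```

```bash
python3 -c "
from h import *
go(lidpts([*B,.13],[(.16,0,.008)])[0]+[.002,0,0],.1523)
a=cams.camera('side')
cv2.imwrite('pics/m7.png',cv2.resize(a[140:310,190:390],None,fx=4,fy=3.5,interpolation=2))"
```

```text
t 13.3667 pos [0.5051 0.1641 0.1622] rot [-1.5706 -0.0022  0.1508] F [0.5692 0.7404 0.9261] grip 0.0002249323336786629 q [0.2451 0.2965 1.6297 0.     1.2131 0.0942]
 slide total [-0.0013  0.0325 -0.0002]  spin deg -0.08335065005483498
```

View pics/m7.png

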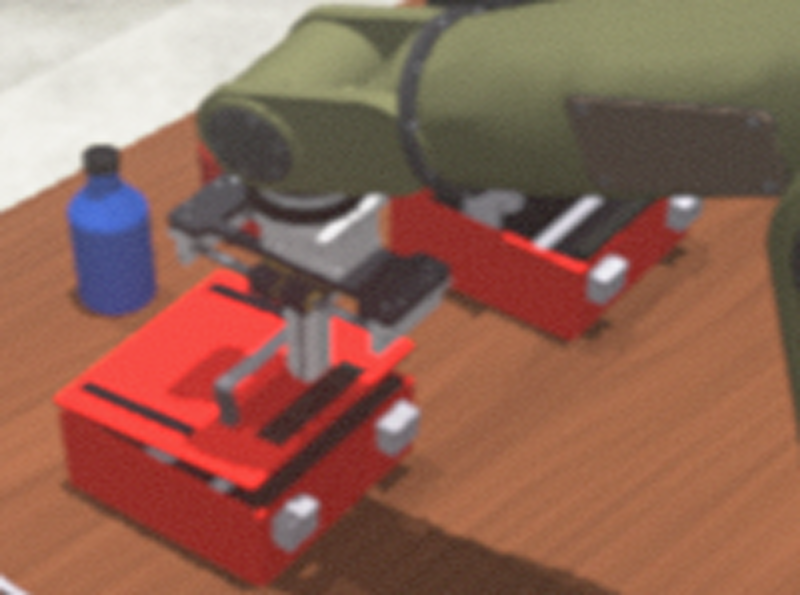

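Fingers are closed over B's black pad, just in front of the bar; the lid is a little ajar. Guarded descent follows.

>>> step_arm(
  plan=[
    {"slide": [-0.001, 0.004, 0], "spin": 0, "grip": 1},
    {"slide": [0, 0.004, 0], "spin": 0, "grip": 1},
    {"slide": [0, 0.004, 0], "spin": 0, "grip": 1},
    {"slide": [0, 0.004, 0], "spin": 0, "grip": 1},
    {"slide": [0, 0.004, 0], "spin": 0, "grip": 1},
    {"slide": [0, 0.004, 0], "spin": 0, "grip": 1},
    {"slide": [0, 0.003, 0], "spin": 0, "grip": 1},
    {"slide": [0, 0.003, 0], "spin": 0, "grip": 1},
    {"slide": [0, 0.003, 0], "spin": 0, "grip": 1},
    {"slide": [0, 0, 0], "spin": 0, "grip": 1},
  ],
)

```text
time_s: 14.25
ee_pos: [0.5031, 0.1637, 0.1266]
eef_rot: [-1.571, 0.001, 0.151]
force: [1.3, 0.4, -0.3]
grip_width: 0.0003
```

>>> step_arm(
  plan=[
    {"slide": [0, 0.002, 0], "spin": 0, "grip": 1},
    {"slide": [0, 0.002, 0], "spin": 0, "grip": 1},
    {"slide": [0, 0.002, 0], "spin": 0, "grip": 1},
    {"slide": [0, 0.001, 0], "spin": 0, "grip": 1},
    {"slide": [0, 0.001, 0], "spin": 0, "grip": 1},
    {"slide": [0, 0, 0], "spin": 0, "grip": 1},
  ],
)

```text
time_s: 14.75
ee_pos: [0.5033, 0.1637, 0.1191]
eef_rot: [-1.571, 0.0, 0.151]
force: [0.1, 0.6, -0.4]
grip_width: 0.0009
```

>>> step_arm(
  plan=[
    {"slide": [0, 0.001, 0], "spin": 0, "grip": 1},
    {"slide": [0, 0.0005, 0], "spin": 0, "grip": 1},
    {"slide": [0, 0, 0], "spin": 0, "grip": 1},
  ],
)

```text
time_s: 15.0
ee_pos: [0.5033, 0.1637, 0.1177]
eef_rot: [-1.571, 0.0, 0.151]
force: [0.3, 0.3, 0.3]
grip_width: 0.0004
```

```bash
python3 -c "
from h import *
a=cams.camera('side');print(get_obs()['force'],get_obs()['ee_pos'])
b=cams.camera('scene');print(get_obs()['force'])
w=cams.camera('wrist');print(get_obs()['force'])
cv2.imwrite('pics/m8.png',np.hstack([cv2.resize(a[210:310,190:300],(500,455),interpolation=2)]))
cv2.imwrite('pics/m8w.png',w)
cv2.imwrite('pics/m8b.png',cv2.resize(b[160:280,300:420],None,fx=5,fy=5,interpolation=2))"
```

```text
[ 0.2321  0.1137 -0.2846] [0.5033 0.1637 0.1177]
[ 0.3394 -0.7848  0.961 ]
[ 0.8518 -0.0171 -0.4362]
```

View pics/m8.png

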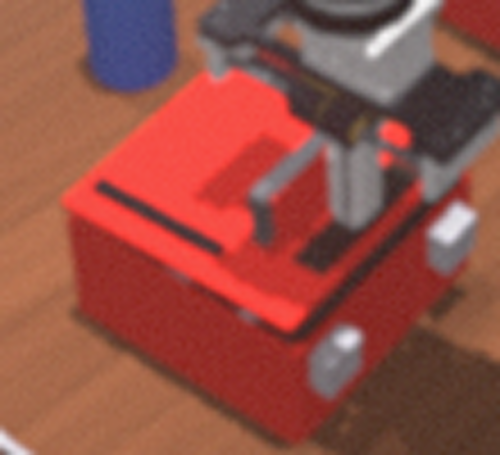

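View pics/m8b.png

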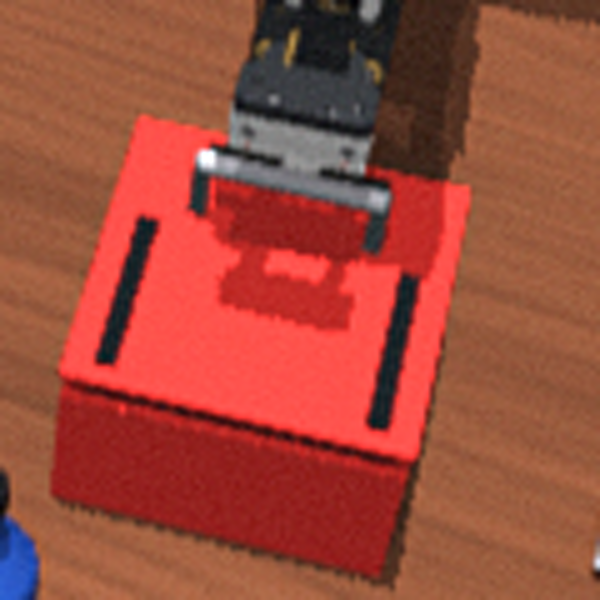

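>>> step_arm(
  plan=[
    {"slide": [0, 0.0005, 0], "spin": 0, "grip": 1},
    {"slide": [0, 0, 0], "spin": 0, "grip": 1},
    {"slide": [0, 0.0005, 0], "spin": 0, "grip": 1},
    {"slide": [0, 0, 0], "spin": 0, "grip": 1},
  ],
)

```text
time_s: 15.48
ee_pos: [0.5033, 0.1637, 0.1167]
eef_rot: [-1.571, 0.0, 0.151]
force: [0.7, -0.9, -0.5]
grip_width: 0.0002
```

>>> step_arm(
  plan=[
    {"slide": [0, 0.0005, 0], "spin": 0, "grip": 1},
    {"slide": [0, 0, 0], "spin": 0, "grip": 1},
    {"slide": [0, 0.0003, 0], "spin": 0, "grip": 1},
    {"slide": [0, 0, 0], "spin": 0, "grip": 1},
  ],
)

```text
time_s: 15.82
ee_pos: [0.5034, 0.1637, 0.1159]
eef_rot: [-1.571, 0.0, 0.151]
force: [-0.0, 0.5, -0.5]
grip_width: 0.0004
```

>>> step_arm(
  plan=[
    {"slide": [0, 0.0005, 0], "spin": 0, "grip": 1},
    {"slide": [0, 0.0005, 0], "spin": 0, "grip": 1},
    {"slide": [0, 0, 0], "spin": 0, "grip": 1},
  ],
)

```text
time_s: 16.07
ee_pos: [0.5033, 0.1637, 0.1148]
eef_rot: [-1.571, 0.0, 0.151]
force: [-0.3, 0.7, 0.3]
grip_width: 0.0008
```

>>> step_arm(
  plan=[
    {"slide": [0, 0.0005, 0], "spin": 0, "grip": 1},
    {"slide": [0, 0.0005, 0], "spin": 0, "grip": 1},
    {"slide": [0, 0, 0], "spin": 0, "grip": 1},
  ],
)

```text
time_s: 16.32
ee_pos: [0.5033, 0.1637, 0.1138]
eef_rot: [-1.571, 0.0, 0.151]
force: [0.2, 0.3, -0.1]
grip_width: 0.0002
```

```bash
python3 -c "
from h import *
a=cams.camera('side')
b=cams.camera('scene');w=cams.camera('wrist')
cv2.imwrite('pics/m9.png',cv2.resize(a[210:310,190:300],(660,600),interpolation=2))
cv2.imwrite('pics/m9w.png',w)
cv2.imwrite('pics/m9b.png',cv2.resize(b[160:280,300:420],None,fx=5,fy=5,interpolation=2))"
```

```text
(no output)
```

View pics/m9.png

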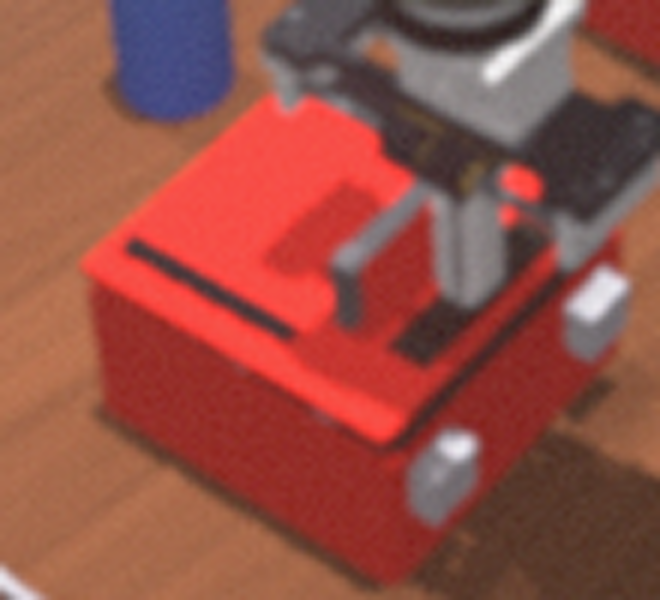

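View pics/m9b.png

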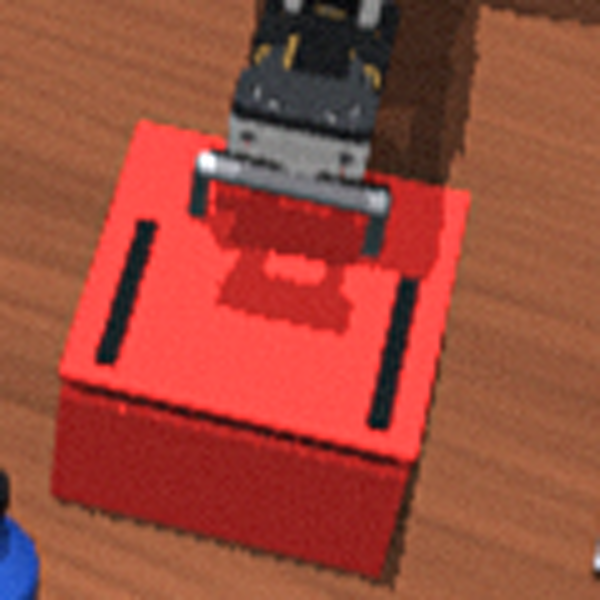

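View pics/m9w.png

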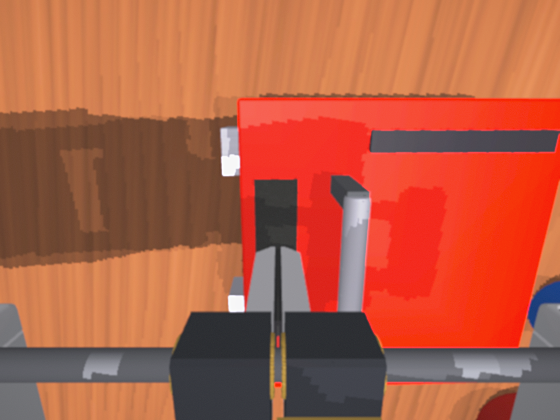

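The lid is moving down with the fingers (its front corner in the enlarged scene view went from about 115 to 121), with the push still below the sensor noise.

>>> step_arm(
  plan=[
    {"slide": [0, 0.0005, 0], "spin": 0, "grip": 1},
    {"slide": [0, 0.0005, 0], "spin": 0, "grip": 1},
    {"slide": [0, 0, 0], "spin": 0, "grip": 1},
  ],
)

```text
time_s: 16.72
ee_pos: [0.5033, 0.1637, 0.1129]
eef_rot: [-1.571, 0.0, 0.151]
force: [0.1, 0.1, -0.4]
grip_width: 0.0003
```

>>> step_arm(
  plan=[
    {"slide": [0, 0.0005, 0], "spin": 0, "grip": 1},
    {"slide": [0, 0, 0], "spin": 0, "grip": 1},
  ],
)

```text
time_s: 16.88
ee_pos: [0.5034, 0.1637, 0.1124]
eef_rot: [-1.571, 0.0, 0.151]
force: [0.4, -0.3, -0.5]
grip_width: 0.0005
```

>>> step_arm(
  plan=[
    {"slide": [0, 0.0005, 0], "spin": 0, "grip": 1},
    {"slide": [0, 0, 0], "spin": 0, "grip": 1},
  ],
)

```text
time_s: 17.05
ee_pos: [0.5033, 0.1637, 0.1119]
eef_rot: [-1.571, 0.0, 0.151]
force: [0.3, 0.4, 0.0]
grip_width: 0.0006
```

>>> step_arm(
  plan=[
    {"slide": [0, 0.0005, 0], "spin": 0, "grip": 1},
    {"slide": [0, 0.0003, 0], "spin": 0, "grip": 1},
    {"slide": [0, 0, 0], "spin": 0, "grip": 1},
  ],
)

```text
time_s: 17.3
ee_pos: [0.5033, 0.1637, 0.111]
eef_rot: [-1.571, 0.0, 0.151]
force: [-0.0, -0.3, 0.9]
grip_width: 0.0007
```

>>> step_arm(
  plan=[
    {"slide": [0, 0.0005, 0], "spin": 0, "grip": 1},
    {"slide": [0, 0, 0], "spin": 0, "grip": 1},
  ],
)

```text
time_s: 17.47
ee_pos: [0.5034, 0.1637, 0.1106]
eef_rot: [-1.571, -0.0, 0.151]
force: [-0.5, -0.7, 0.7]
grip_width: 0.0001
```

>>> step_arm(
  plan=[
    {"slide": [0, 0.0005, 0], "spin": 0, "grip": 1},
    {"slide": [0, 0, 0], "spin": 0, "grip": 1},
  ],
)

```text
time_s: 17.63
ee_pos: [0.5033, 0.1637, 0.1101]
eef_rot: [-1.571, 0.0, 0.151]
force: [0.0, 0.4, 0.2]
grip_width: 0.0005
```

>>> step_arm(
  plan=[
    {"slide": [0, 0.0005, 0], "spin": 0, "grip": 1},
    {"slide": [0, 0, 0], "spin": 0, "grip": 1},
  ],
)

```text
time_s: 17.8
ee_pos: [0.5033, 0.1637, 0.1096]
eef_rot: [-1.571, 0.0, 0.151]
force: [-0.4, 0.0, -0.4]
grip_width: 0.0008
```

>>> step_arm(
  plan=[
    {"slide": [0, 0.0005, 0], "spin": 0, "grip": 1},
    {"slide": [0, 0, 0], "spin": 0, "grip": 1},
  ],
)

```text
time_s: 17.97
ee_pos: [0.5033, 0.1637, 0.1091]
eef_rot: [-1.571, 0.0, 0.151]
force: [-1.7, -0.3, -0.4]
grip_width: 0.0006
```

```bash
python3 -c "
from h import *
b=cams.camera('scene');a=cams.camera('side')
cv2.imwrite('pics/m10.png',cv2.resize(b[160:280,300:420],None,fx=5,fy=5,interpolation=2))
cv2.imwrite('pics/m10s.png',cv2.resize(a[210:310,190:300],(660,600),interpolation=2))
go([0,0,0],.15)"
```

```text
t 18.0667 pos [0.5033 0.1637 0.1091] rot [-1.5708  0.0001  0.1508] F [ 0.0806 -0.1576  0.5274] grip 0.0006701743995710993 q [ 0.2452  0.3554  1.6855 -0.      1.1008  0.0944]
 slide total [-0.5222  0.1092 -0.0862]  spin deg 0.048667300697134125
```

View pics/m10.png

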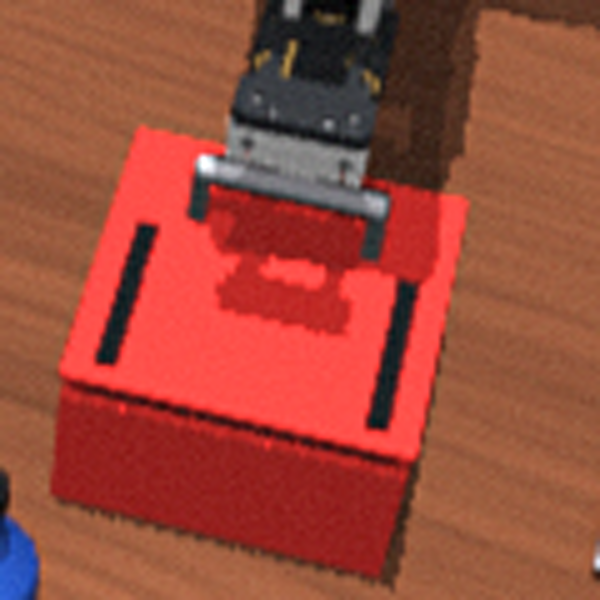

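View pics/m10s.png

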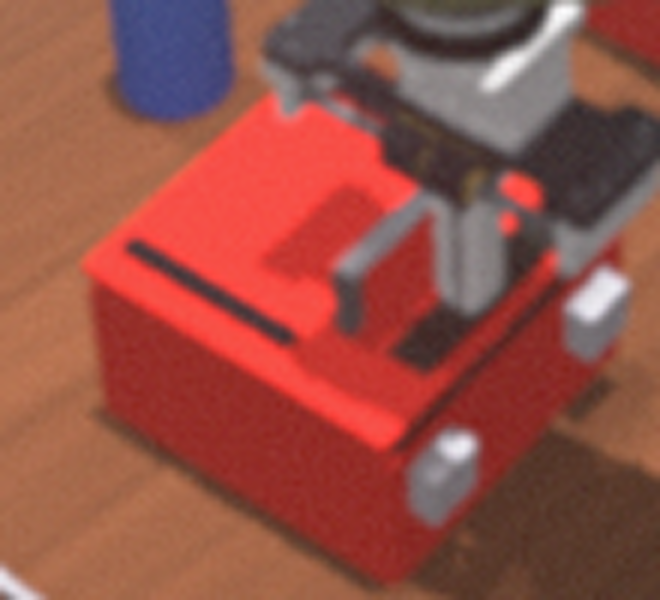

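>>> step_arm(
  plan=[
    {"slide": [0, 0.0005, 0], "spin": 0, "grip": 1},
    {"slide": [0, 0, 0], "spin": 0, "grip": 1},
  ],
)

```text
time_s: 18.23
ee_pos: [0.5034, 0.1637, 0.1086]
eef_rot: [-1.571, 0.0, 0.151]
force: [0.2, -0.2, 0.2]
grip_width: 0.0004
```

>>> step_arm(
  plan=[
    {"slide": [0, 0.0005, 0], "spin": 0, "grip": 1},
    {"slide": [0, 0, 0], "spin": 0, "grip": 1},
  ],
)

```text
time_s: 18.4
ee_pos: [0.5033, 0.1637, 0.1081]
eef_rot: [-1.571, 0.0, 0.151]
force: [-0.4, -0.3, 0.7]
grip_width: 0.0007
```

>>> step_arm(
  plan=[
    {"slide": [0, 0.0005, 0], "spin": 0, "grip": 1},
    {"slide": [0, 0, 0], "spin": 0, "grip": 1},
  ],
)

```text
time_s: 18.57
ee_pos: [0.5034, 0.1637, 0.1076]
eef_rot: [-1.571, 0.0, 0.151]
force: [0.3, 0.3, 0.7]
grip_width: 0.0007
```

>>> step_arm(
  plan=[
    {"slide": [0, 0.0005, 0], "spin": 0, "grip": 1},
    {"slide": [0, 0, 0], "spin": 0, "grip": 1},
  ],
)

```text
time_s: 18.73
ee_pos: [0.5033, 0.1637, 0.1071]
eef_rot: [-1.571, 0.0, 0.151]
force: [-0.7, -0.5, -0.4]
grip_width: 0.0006
```

>>> step_arm(
  plan=[
    {"slide": [0, 0.0005, 0], "spin": 0, "grip": 1},
    {"slide": [0, 0, 0], "spin": 0, "grip": 1},
  ],
)

```text
time_s: 18.9
ee_pos: [0.5034, 0.1637, 0.1066]
eef_rot: [-1.571, -0.0, 0.151]
force: [-0.2, 0.7, -0.7]
grip_width: 0.0006
```

>>> step_arm(
  plan=[
    {"slide": [0, 0.0005, 0], "spin": 0, "grip": 1},
    {"slide": [0, 0, 0], "spin": 0, "grip": 1},
  ],
)

```text
time_s: 19.07
ee_pos: [0.5033, 0.1637, 0.1061]
eef_rot: [-1.571, 0.0, 0.151]
force: [-0.1, 0.5, 1.2]
grip_width: 0.0004
```

>>> step_arm(
  plan=[
    {"slide": [0, 0.0005, 0], "spin": 0, "grip": 1},
    {"slide": [0, 0, 0], "spin": 0, "grip": 1},
  ],
)

```text
time_s: 19.23
ee_pos: [0.5034, 0.1637, 0.1058]
eef_rot: [-1.571, -0.0, 0.151]
force: [-2.2, -1.1, 3.8]
grip_width: 0.0006
```

>>> step_arm(
  plan=[
    {"slide": [0, 0.0003, 0], "spin": 0, "grip": 1},
    {"slide": [0, 0, 0], "spin": 0, "grip": 1},
  ],
)

```text
time_s: 19.4
ee_pos: [0.5034, 0.1637, 0.1056]
eef_rot: [-1.571, -0.0, 0.151]
force: [-2.6, -0.5, 6.0]
grip_width: 0.0004
```

```bash
python3 -c "
from h import *
b=cams.camera('scene');a=cams.camera('side')
cv2.imwrite('pics/m11.png',cv2.resize(b[160:280,300:420],None,fx=5,fy=5,interpolation=2))
cv2.imwrite('pics/m11s.png',cv2.resize(a[210:310,190:300],(660,600),interpolation=2))
print(get_obs()['force'])"
```

```text
[-2.6658 -0.7326  6.5201]
```

View pics/m11.png

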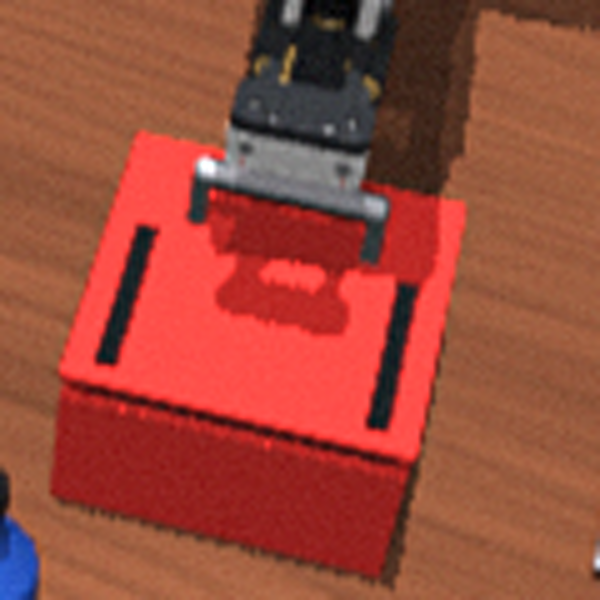

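View pics/m11s.png

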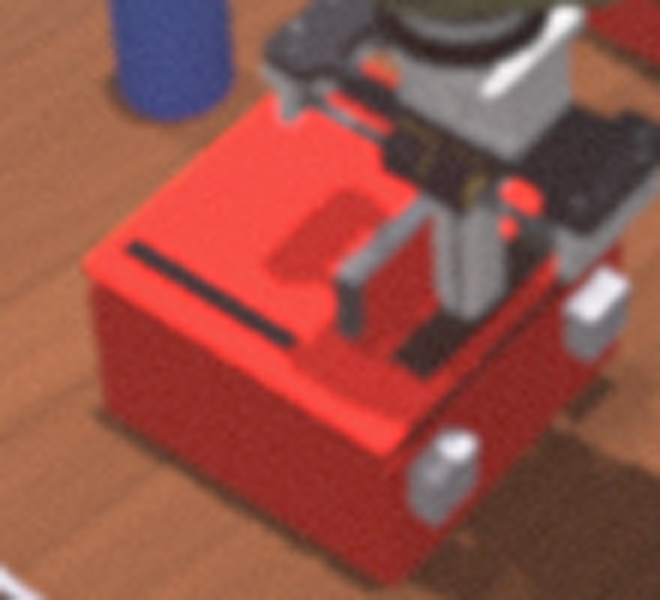

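Seal found at z ≈ 0.106, now 6 N. I'll add a little to reach about 11 N.

>>> step_arm(
  plan=[
    {"slide": [0, 0.0005, 0], "spin": 0, "grip": 1},
    {"slide": [0, 0, 0], "spin": 0, "grip": 1},
    {"slide": [0, 0, 0], "spin": 0, "grip": 1},
  ],
)

```text
time_s: 19.75
ee_pos: [0.5034, 0.1637, 0.1054]
eef_rot: [-1.571, -0.0, 0.151]
force: [-3.1, -1.7, 8.8]
grip_width: 0.0003
```

>>> step_arm(
  plan=[
    {"slide": [0, 0.0004, 0], "spin": 0, "grip": 1},
    {"slide": [0, 0, 0], "spin": 0, "grip": 1},
    {"slide": [0, 0, 0], "spin": 0, "grip": 1},
  ],
)

```text
time_s: 20.0
ee_pos: [0.5034, 0.1637, 0.1052]
eef_rot: [-1.571, -0.0, 0.151]
force: [-6.1, -1.2, 10.7]
grip_width: 0.0004
```

>>> step_arm(
  plan=[
    {"slide": [0, 0, 0], "spin": 0, "grip": 1},
    {"slide": [0, 0, 0], "spin": 0, "grip": 1},
    {"slide": [0, 0, 0], "spin": 0, "grip": 1},
    {"slide": [0, 0, 0], "spin": 0, "grip": 1},
    {"slide": [0, 0, 0], "spin": 0, "grip": 1},
    {"slide": [0, 0, 0], "spin": 0, "grip": 1},
    {"slide": [0, 0, 0], "spin": 0, "grip": 1},
    {"slide": [0, 0, 0], "spin": 0, "grip": 1},
    {"slide": [0, 0, 0], "spin": 0, "grip": 1},
    {"slide": [0, 0, 0], "spin": 0, "grip": 1},
    {"slide": [0, 0, 0], "spin": 0, "grip": 1},
    {"slide": [0, 0, 0], "spin": 0, "grip": 1},
  ],
)

```text
time_s: 21.0
ee_pos: [0.5034, 0.1637, 0.1052]
eef_rot: [-1.571, -0.0, 0.151]
force: [-5.7, -0.1, 11.3]
grip_width: 0.0007
```

>>> step_arm(
  plan=[
    {"slide": [0, -0.001, 0], "spin": 0, "grip": 1},
    {"slide": [0, -0.002, 0], "spin": 0, "grip": 1},
    {"slide": [0, -0.005, 0], "spin": 0, "grip": 1},
    {"slide": [0, -0.02, 0], "spin": 0, "grip": 1},
    {"slide": [0, -0.03, 0], "spin": 0, "grip": 1},
    {"slide": [0, -0.03, 0], "spin": 0, "grip": 1},
    {"slide": [0, -0.03, 0], "spin": 0, "grip": 1},
    {"slide": [-0.03, 0, 0], "spin": 0, "grip": 1},
    {"slide": [-0.03, 0, 0], "spin": 0, "grip": 1},
    {"slide": [0, 0, 0], "spin": 0, "grip": 1},
    {"slide": [0, 0, 0], "spin": 0, "grip": 1},
    {"slide": [0, 0, 0], "spin": 0, "grip": 1},
  ],
)

```text
time_s: 22.0
ee_pos: [0.4445, 0.1548, 0.2228]
eef_rot: [-1.571, -0.001, 0.151]
force: [-0.0, -0.4, -0.2]
grip_width: 0.0003
```

```bash
python3 -c "
from h import *
b=cams.camera('scene')
cv2.imwrite('pics/m12.png',cv2.resize(b[120:280,170:420],None,fx=3,fy=3,interpolation=2))
go([0,0,0],.15)"
```

```text
t 22.05 pos [0.4447 0.1548 0.2226] rot [-1.5708 -0.0003  0.1507] F [ 0.8192 -0.5163  0.1378] grip 0.00036307980795900524 q [ 0.2571  0.1078  1.7115 -0.      1.3219  0.1064]
 slide total [-0.4629  0.2224 -0.0862]  spin deg 0.03990366376098387
```

View pics/m12.png

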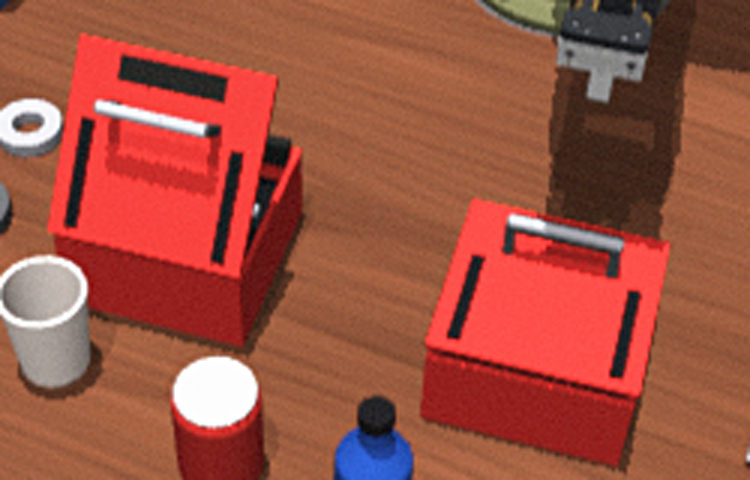

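The right lid stands half open, unchanged from the earlier pictures (bar ends at crop pixels (97,105) and (213,130)). The left lid is shut, with its front corner at about (472,200), below the 0 rad projection.

```bash
python3 -c "
from station import hand_in
print(hand_in())"
```

```text
the job is handed in; nothing more can be done
None
```

The worn hinge is on the left case. Its lid is pressed shut, and the right lid holds and stands half open at about 0.83 rad. The job is handed in, at about 22 s of the 70 s allowed; `hand_in()` gave no verdict.

- **Right lid (sound):** I lifted it by its handle to about 0.9 rad and let go. It read about 0.83 rad 2.5 s later, and looked the same in every later picture up to the end.
- **Left lid (worn):** I lifted it the same way and let go. With the fingers clear, it sank from about 0.48 to 0.13 rad within 1.6 s. That fall was read from two pictures, not watched continuously.
- **Pressing:** I felt the way down on the pad and met the seal at a fingertip height of about 0.106 m, roughly -0.02 rad. I then built the push up in small steps and held it at 10.7–11.3 N for 1 s before releasing.
- **Last checks:**
  - The final picture shows the left lid still shut at about -0.03 rad and the gripper clear of both lids.
  - The wrist force was near zero.
  - The can, cup and cleaner that I compared looked unmoved. I did not measure the bystanders.
- **What disagreed:**
  - Before the seal, the push stayed within the sensor's noise of about 1 N, lower than the 1–4 N stated, although the pictures showed the lid following the fingers down.
  - The side force grew to about 6 N during the press.
  - While lifting, the handle's path differed from my fitted position by 3–5 mm, and the sideways force passed 17 N briefly on both lids.

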